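# Lay out a breakfast order on the tray

## Task

Lay out the breakfast order on the metal tray: stand the coffee cup in the middle of the cork coaster, put the sugared ring cookie on the paper doily next to the cup and the croissant on the doily beyond it, so that the cookie lies between cup and croissant, and lay the butter biscuit flat on top of the ring cookie. Centre each piece on its place, keep the cup upright, and leave the two small price cards at the front where they are.

Things in the scene. Friction and masses are not known exactly. Their poses are not given: they have to be found in the camera images.
- cup: White porcelain cup of black coffee, without handle or saucer, 61 mm high, 73 mm across at the rim, 66 mm at half height and 46 mm at the foot; origin at the centre of its underside, z up. Starts on the counter top (z = 0).
- croissant: Golden ridged butter croissant, 55 mm wide (its x), 86 mm long (its y), 41 mm high, highest in the middle; origin at the centre of its underside, z up. Starts on the counter top (z = 0); grasp it across its width.
- ring_cookie: Round sugared ring cookie, pale brown, with a small dimple in the middle of its top, 60 to 63 mm across, 23 mm thick, nearly flat top; origin at the centre of its underside, z up. Starts on the counter top (z = 0).
- biscuit: Small plain oval butter biscuit, pale brown, 32 mm wide (its x), 48 mm long (its y), 14 mm thick; origin at the centre of its underside, z up. Starts on the counter top (z = 0).
- coaster: Round brown cork coaster, 84 mm across, 4 mm thick, fixed to the tray floor at one end of the row of three places (left or right end, it varies); origin at the centre of its underside, z up.
- doily_a: One of two like white scalloped paper doilies, 88 mm across, 2 mm thick, fixed to the tray floor; one lies next to the coaster in the middle of the row (about 95 mm from it), the other at the far end (about 190 mm from it), and either may be which; origin at the centre of its underside, z up.
- doily_b: One of two like white scalloped paper doilies, 88 mm across, 2 mm thick, fixed to the tray floor; one lies next to the coaster in the middle of the row (about 95 mm from it), the other at the far end (about 190 mm from it), and either may be which; origin at the centre of its underside, z up.
- croissant_tray: Shallow grey metal baking tray, fixed, 204 mm deep (its x, away from the robot) and 300 mm wide (its y, along the row of places), floor 3 mm thick, with a thin upright rim whose top is 26 mm above the counter; origin at the centre of its underside. Food domes 230 mm high stand 80 mm or more left of and behind the left things, a 24 mm bread board at the right.
- price_card_left: Bystander: small white price card, 58 mm high, in a beech foot 22 mm by 70 mm, the left one (seen from the robot) of two standing near the counter's front edge; origin at the centre of its underside. Leave it alone.
- price_card_right: Bystander: small white price card, 58 mm high, in a beech foot 22 mm by 70 mm, the right one (seen from the robot) of two standing near the counter's front edge; origin at the centre of its underside. Leave it alone.
Things that resemble listed ones, but are neither listed nor needed, are in the scene too. What is shaped like the biscuit but red is not meant.

How it is judged:
At the end, for the whole second after the job is handed in: Cup upright within 12 mm of the coaster's centre; ring cookie flat within 13 mm of the centre of the doily next to it; croissant right way up within 15 mm of the other doily's centre; biscuit flat on the cookie, centres within 13 mm; all released and at rest (horizontal distance between cup and coaster below 0.012 m and angle between cup's own z axis and vertical below 0.12 rad and height (world z) of each of cup, croissant below 0.016 m and ((horizontal distance between doily_a and coaster below 0.14 m and horizontal distance between ring_cookie and doily_a below 0.013 m and horizontal distance between croissant and doily_b below 0.015 m) or (horizontal distance between doily_b and coaster below 0.14 m and horizontal distance between ring_cookie and doily_b below 0.013 m and horizontal distance between croissant and doily_a below 0.015 m)) and angle between ring_cookie's own z axis and vertical below 0.2 rad and height (world z) of ring_cookie below 0.014 m and angle between each of croissant, biscuit's own z axis and vertical below 0.35 rad and horizontal distance between biscuit and ring_cookie below 0.013 m and z of biscuit in the frame of ring_cookie between 0.015 and 0.032 m and linear speed of each of cup, croissant, ring_cookie, biscuit below 0.02 m/s); the robot touches nothing.
It fails at once if the coffee cup is tipped by more than about 30 degrees (angle between cup's own z axis and vertical above 0.52 rad).
It fails at once if the left price card is moved by more than 25 mm or knocked over (distance of price_card_left from where it was at the start of the episode above 0.025 m or angle between price_card_left's own z axis and vertical above 0.5 rad).
It fails at once if the right price card is moved by more than 25 mm or knocked over (distance of price_card_right from where it was at the start of the episode above 0.025 m or angle between price_card_right's own z axis and vertical above 0.5 rad).
It also fails if it takes over 104 s, if anything falls off the work surface, if the arm or the gripper's body presses on something with over 40 N, if the wrist force passes 120 N, or if a joint passes its speed limit or range.

## Robot

A 7-joint arm with a two-finger parallel gripper is mounted at the origin on a cart in front of the work surface, level with it; the furniture and walls round the work are solid. World frame = base frame: x ahead of the robot, y to its left, z up, the work surface at z = 0. Lengths are in m, angles in rad, forces in N, time in s.
With the tool pointing down it reaches from about 0.425 to 1.025 m from the base axis. Payload 3.6 kg.
Tool frame: the origin (TCP) lies midway between the tips of the shut fingers; the grasp point (between the pads) lies 19 mm behind it (bot.grasp_offset is the distance from the TCP to the grasp point, in m); z points along the fingers, y is the direction in which the jaws open and shut (so a half turn about z gives the same grasp; the last joint's range is limited). The gripper opens to 85 mm and grips with 20 to 120 N. Pads are 22 mm wide; open, the fingers measure 114 mm over their backs; the gripper's body (76 mm by 85 mm) begins 54 mm behind the grasp point. The pads swing forward as they close: fully open they stand 13 mm farther back than shut.
Start: joints at [1.2, 0.591, 0.048, 1.609, -0.033, 0.943, -0.034], TCP at [0.198, -0.697, 0.193] pointing down, gripper open.
Joint ranges: [-2.69, 2.69], [-0.47, 2.24], [-1.27, 1.36], [0.19, 2.51], [-1.53, 4.68], [0.08, 2.07], [-3.09, 3.09]. Speed limits (rad/s): [2.57, 2.57, 3.14, 3.14, 3.14, 3.14, 3.14].

## Interface

Orientations are given as a unit quaternion [x, y, z, w].
In Python, from bench import bot gives the robot as it stands. The module is installed in compiled form; this text tells all that it offers.
- The arm moves only by the tool carry_out, never from a script. Its argument "deltas" is text: rows parted by semicolons, each of 5 numbers parted by spaces: the closure, from -1 (fully open) to 1 (shut), then the shift along the tool's x, y, z in cm, then the turn about the tool's z in degrees. A call has 1 to 10 rows; each row shifts and turns the commanded pose from where the row before left it, along the tool's axes as they then stand; what a row does not reach is not made up. A row lasts 1/10 s, in which the tool goes at most 50 mm and 8.59 degrees, less where a joint would pass 70% of its speed; a pose out of reach is approached as far as the arm can. A call is refused whole if a number of a shift passes 5 or a number of a turn 8.59, either way. A call with a gripper value outside its range is refused whole. The fingers move at their own pace and stop on an object; "squeeze" is the grip in N (left out, the last holds). Time passes only in rows, so rows that do not move let the fingers close. It gives the time, the measured TCP pose, the force and the opening at its end, in the units of the state.
- bot.observe(): the state, without advancing time (a new reading comes with each control period).
- bot.get_image(name): name is "side" or "top" or "wrist"; returns (picture, depth): 384x512x3 uint8, blue, green, red; 384x512 float32, m along the optical axis (not along the pixel's ray), 0 where there is no reading.
- bot.camera_model(name): a dict with "K" (3x3 intrinsics, pixels), "rvec" (rotation vector, rad) and "tvec" (3), from world to camera coordinates, as OpenCV has them. Camera axes: x right, y down, z forward; pixel columns grow to the right and rows downward; lengths in m; the calibration is good to about 2 mm. A picture is of the moment at which its call begins: read the wrist's pose just before it. camera_model takes no time and is no camera call; for the wrist camera it gives the pose at the moment of the call.
- bot.close_job(): hands the job in, once; it reports no verdict.
The state is a dict: "time": time; "q": joint angles; "qvel": joint speeds; "joint_torque": joint torques, N m; "ee_pos": TCP position; "ee_rot": TCP orientation; "force": force on the tool from outside, world axes, zero at the start; "wrist_torque": the same for the moment, N m; "gripper_width": opening from 0.0 (shut) to 1.0 (fully open).
Only numpy, scipy, OpenCV 4.12 (cv2) and the standard library are available. Lean on these libraries where they do the work, as an engineer would, in place of code of your own. Each camera call takes 0.05 s, during which the arm holds its last target. There are 200 camera calls.

## Working session

There is one attempt and no reset: what is moved stays moved. The work goes in short steps, Python scripts to look and compute and a tool call to move; the robot and the scene stay as the last step left them, time stands still between calls to the robot, and variables do not carry over. Pictures are saved under pics/ and viewed, about 12 in all and at most 16, crops included, and the job is handed in when it is done.

Besides the shell and the picture viewer there is one more tool, called after ">>>" as a command line: name --argument value ..., lists and objects as JSON in quotes. carry_out: Moves the arm, as the interface text tells. Its arguments: {"type":"object","properties":{"deltas":{"type":"string"},"squeeze":{"type":"number"}},"required":["deltas"]}

```bash
mkdir -p pics; cat > h.py <<'E'
import numpy as np, cv2
from bench import bot
def grab(name):
    cm=bot.camera_model(name); im,d=bot.get_image(name); return im,d,cm
def world(d,cm):
    K=np.array(cm["K"]);R,_=cv2.Rodrigues(np.array(cm["rvec"],float));t=np.array(cm["tvec"],float).ravel()
    v,u=np.mgrid[:d.shape[0],:d.shape[1]]
    p=np.stack([(u-K[0,2])/K[0,0]*d,(v-K[1,2])/K[1,1]*d,d],-1)
    return (p-t)@R
E
python3 - <<'E'
from h import *
for n in("side","top"):
    im,d,cm=grab(n); cv2.imwrite(f"pics/{n}0.png",im); np.savez(f"{n}0.npz",im=im,d=d,K=cm["K"],rvec=cm["rvec"],tvec=cm["tvec"])
    R,_=cv2.Rodrigues(np.array(cm["rvec"],float)); print(n,-R.T@np.array(cm["tvec"]).ravel(),R[2])
print(bot.observe(),bot.grasp_offset)
E
```

```text
side [ 0.30775763 -1.31533588  0.82313553] [ 0.12593475  0.88623115 -0.44579679]
top [0.10314667 0.38934969 1.38324297] [ 0.27694216 -0.11430476 -0.95406366]
{'time': 0.1, 'q': array([ 1.20049855,  0.59205391,  0.04828244,  1.60970397, -0.0333154 ,
        0.94271702, -0.03368748]), 'qvel': array([-0.00025832, -0.00153747,  0.00027272, -0.00446141, -0.00057583,
       -0.00043154,  0.00113201]), 'joint_torque': array([ 4.88788020e-03, -5.49995685e+01,  1.55345108e+00, -1.98825270e+01,
        9.74073017e-03,  3.79038349e-03, -6.31823553e-06]), 'ee_pos': array([ 0.19791887, -0.69659001,  0.19143191]), 'ee_rot': array([ 9.90430604e-01,  1.38007751e-01, -1.89100808e-04, -1.02153799e-03]), 'force': array([ 0.18772744, -0.12982709, -0.28255781]), 'wrist_torque': array([-0.02789255, -0.01512971,  0.02132043]), 'gripper_width': 0.9989418110845031} 0.0187
```

View pics/top0.png

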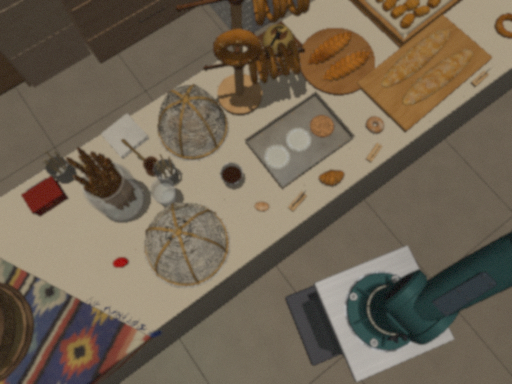

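View pics/side0.png

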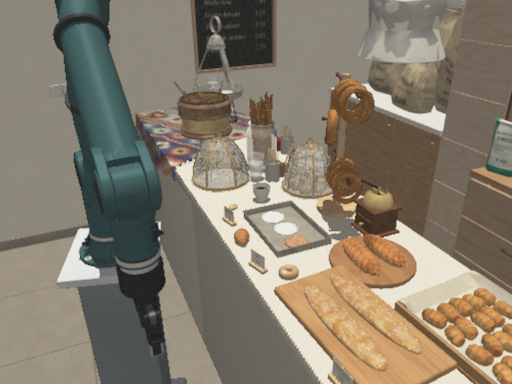

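The top view shows the coaster at (321,125), the doilies at (299,139) and (277,156), the cup at (232,175), the biscuit at (262,206), the croissant at (331,178), the ring cookie at (374,124), and the price cards at (298,200) and (373,152). Next I'll turn these pixels into world points.

```bash
cat > m.py <<'E'
from h import *
z=np.load("top0.npz"); W=world(z["d"],z); im=z["im"]
pts=dict(coaster=(321,125),dmid=(299,139),dfar=(277,156),cup=(232,175),bis=(262,206),cro=(331,178),ring=(374,124),cardL=(298,200),cardR=(373,152))
for k,(u,v) in pts.items():
    h=W[v-14:v+15,u-14:u+15]; c=im[v-14:v+15,u-14:u+15]
    p=W[v,u]; near=np.hypot(*(h[...,:2]-p[:2]).transpose(2,0,1))<.055
    m=near&(h[...,2]>.008); q=h[m]
    print(k,p.round(3),im[v,u],"n",m.sum(), q.mean(0).round(3) if len(q) else "", q.min(0).round(3) if len(q) else "",q.max(0).round(3) if len(q) else "")
    if k in("bis","cro","cardL","cardR"):
        cc=np.cov(q[:,:2].T);w,V=np.linalg.eigh(cc);print("  axis deg",np.degrees(np.arctan2(V[1,1],V[0,1])),np.sqrt(w)*4)
cv2.imwrite("pics/topz.png",cv2.resize(im[80:240,190:410],None,fx=3.6,fy=3.6,interpolation=cv2.INTER_CUBIC))
E
python3 m.py
```

```text
coaster [ 0.615 -0.07   0.013] [ 64 102 143] n 255 [ 0.612 -0.073  0.011] [ 0.563 -0.124  0.008] [ 0.664 -0.016  0.028]
dmid [0.599 0.016 0.001] [148 164 169] n 147 [0.599 0.016 0.01 ] [ 0.547 -0.034  0.008] [0.65  0.061 0.016]
dfar [0.568 0.109 0.004] [146 161 167] n 127 [0.564 0.11  0.01 ] [0.514 0.061 0.008] [0.619 0.153 0.017]
cup [0.549 0.274 0.036] [19 25 47] n 423 [0.552 0.275 0.045] [0.512 0.241 0.009] [0.584 0.312 0.067]
bis [0.425 0.22  0.016] [ 93 129 165] n 108 [0.426 0.222 0.012] [0.407 0.201 0.008] [0.464 0.268 0.02 ]
  axis deg 62.812564810320204 [0.03565324 0.05148649]
cro [ 0.425 -0.015  0.04 ] [ 41  95 149] n 311 [ 0.43  -0.019  0.031] [ 0.383 -0.064  0.008] [0.458 0.023 0.045]
  axis deg 78.78819418793952 [0.05083472 0.08257131]
ring [ 0.558 -0.244 -0.001] [100 121 136] n 266 [ 0.552 -0.239  0.019] [ 0.52  -0.295  0.008] [ 0.604 -0.198  0.034]
cardL [0.402 0.105 0.011] [ 66  90 108] n 153 [0.4   0.111 0.02 ] [0.376 0.075 0.008] [0.455 0.144 0.063]
  axis deg 116.7931169497162 [0.03524105 0.0835558 ]
cardR [ 0.465 -0.192  0.008] [ 93 132 160] n 136 [ 0.462 -0.19   0.016] [ 0.419 -0.226  0.008] [ 0.489 -0.143  0.064]
  axis deg 120.99827526755632 [0.02929033 0.08609836]
```

View pics/topz.png

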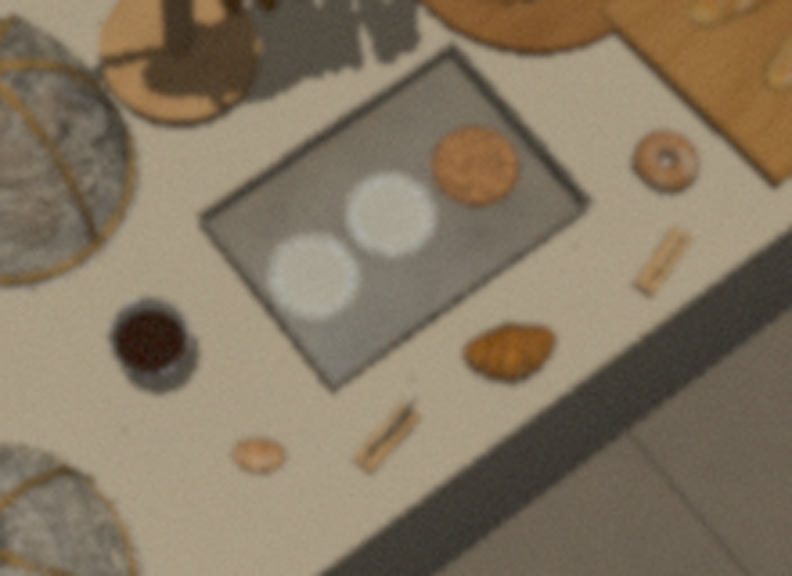

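The coordinates match the expected sizes. The row runs coaster → doily at about 95 mm pitch, with the tray yawed about 14°, and the coaster is at the right end. I'll set out for the ring cookie.

>>> carry_out --deltas "-1 4 -2.9 0 0;-1 4 -2.9 0 0;-1 4 -2.9 0 0;-1 4 -2.9 0 0;-1 4 -2.9 0 0;-1 4 -2.9 0 0;-1 4 -2.9 0 0;-1 4 -2.9 0 0;-1 4 -2.9 0 0;-1 4 -2.9 0 0"

```text
time: 1.1
ee_pos: [0.5043, -0.3073, 0.1922]
ee_rot: [0.99, 0.138, -0.0, -0.0]
force: [0.3, -0.3, 0.0]
gripper_width: 1.004
```

>>> carry_out --deltas "-1 0 0 0 -8.5;-1 0 0 0 -8.5;-1 0 0 0 -8.5;-1 0 0 0 -8.5;-1 0 0 0 -8.5;-1 0 0 0 -8.5;-1 0 0 0 -8.5;-1 0 0 0 -8.5;-1 0 0 0 -8.5;-1 0 0 0 -8.5"

```text
time: 2.1
ee_pos: [0.5031, -0.309, 0.1921]
ee_rot: [0.635, 0.773, -0.0, -0.0]
force: [-0.2, -0.2, -1.1]
gripper_width: 1.003
```

```bash
cat >> h.py <<'E'
def pose():
    o=bot.observe(); x,y,z,w=o["ee_rot"]
    yaw=np.degrees(np.arctan2(2*(x*y+w*z),1-2*(y*y+z*z)))
    return o["ee_pos"],yaw,o
def to(tx,ty,tz,yaw_y=None):
    "shift in cm, tool axes, and turn to bring tool y to world angle yaw_y (deg, mod 180)"
    p,yaw,o=pose(); a=np.radians(yaw); d=np.array([tx,ty,tz])-p
    s=100*np.array([d[0]*np.cos(a)+d[1]*np.sin(a), d[0]*np.sin(a)-d[1]*np.cos(a), -d[2]])
    t=None if yaw_y is None else -((yaw_y-(yaw-90)+90)%180-90)
    print("t",round(o["time"],1),"pos",p.round(4),"toolx yaw",round(yaw,1),"shift cm",s.round(2),"turn",t)
E
python3 - <<'E'
from h import *
to(.555,-.24,.2,14); print(bot.observe()["q"].round(2))
im,d,cm=grab("wrist"); cv2.imwrite("pics/w1.png",im); np.savez("w1.npz",im=im,d=d,**cm)
E
```

```text
t 2.1 pos [ 0.5031 -0.309   0.1921] toolx yaw 101.2 shift cm [ 5.76  6.43 -0.79] turn -2.798963848713811
[ 0.76  0.45 -0.38  1.91  0.22  0.83  0.45]
```

View pics/w1.png

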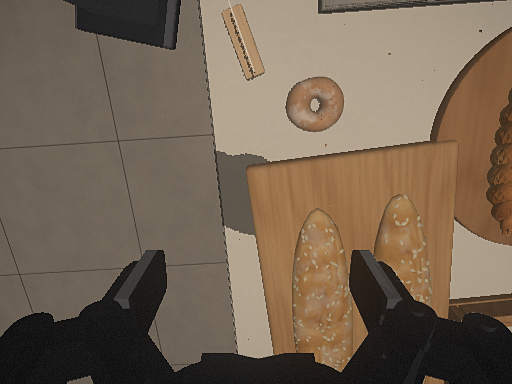

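The wrist camera looks along tool +x. The ring cookie is at (315,104), with the right card and tray corner above it. I'll fit the ring's outline.

```bash
cat >> h.py <<'E'
def plane(px,cm,z):
    K=np.array(cm["K"]);R,_=cv2.Rodrigues(np.array(cm["rvec"],float));t=np.array(cm["tvec"],float).ravel()
    c=-R.T@t; r=np.c_[np.atleast_2d(px),np.ones(len(np.atleast_2d(px)))]@np.linalg.inv(K).T@R
    return c+r*((z-c[2])/r[:,2])[:,None]
def blob(mask,uv,cm,z):
    "connected blob at uv: min-area rect of its outline cast onto plane z"
    n,l=cv2.connectedComponents(cv2.morphologyEx(mask.astype(np.uint8),cv2.MORPH_OPEN,np.ones((3,3))))
    m=(l==l[uv[1],uv[0]]).astype(np.uint8); cs,_=cv2.findContours(m,cv2.RETR_EXTERNAL,cv2.CHAIN_APPROX_NONE)
    c=max(cs,key=cv2.contourArea)[:,0].astype(float); P=plane(c,cm,z)[:,:2].astype(np.float32)
    (x,y),(a,b),th=cv2.fitEllipse(P*1000); r=cv2.minAreaRect(P*1000)
    print("lbl",l[uv[1],uv[0]],"ellipse",round(x,1),round(y,1),"axes",round(a,1),round(b,1),"angle of 1st axis",round(th,1),"rect",np.round(r[0],1),np.round(r[1],1),"row/col",c.mean(0).round())
    return m
E
python3 - <<'E'
from h import *
z=np.load("w1.npz"); im=z["im"]; W=world(z["d"],z); hsv=cv2.cvtColor(im,cv2.COLOR_BGR2HSV)
print(hsv[104,295],hsv[104,335],hsv[70,290],hsv[140,330],W[85,315].round(4),W[70,270].round(4))
for t in(60,75,90): blob(hsv[...,1]>t,(297,104),z,.012)
q=W[70:140,275:355].reshape(-1,3); q=q[q[:,2]>.009]; print(q.min(0),q.max(0),len(q))
E
```

```text
[ 12 112 148] [ 13 118 153] [ 17  51 179] [ 16  49 181] [ 0.5468 -0.2191  0.021 ] [ 0.498  -0.2129  0.0007]
lbl 3 ellipse 553.1 -238.6 axes 58.0 63.0 angle of 1st axis 107.4 rect [ 552.9 -238.8] [62.7 57.3] row/col [315. 104.]
lbl 3 ellipse 554.0 -237.0 axes 54.0 60.2 angle of 1st axis 91.2 rect [ 554.  -237.6] [60.1 59.2] row/col [313. 105.]
lbl 0 ellipse 493.8 -414.3 axes 552.8 777.7 angle of 1st axis 102.6 rect [ 517.2 -399.1] [761.2 503.4] row/col [268. 216.]
[ 0.48751767 -0.26773069  0.0091792 ] [ 0.58358054 -0.20858812  0.37369819] 2442
```

>>> carry_out --deltas "-1 1.5 1.6 2 -2.8;-1 1.5 1.6 3 0;-1 1.5 1.6 3 0;-1 1.5 1.5 3 0;-1 0 0 0 0;-1 0 0 0 0"

```text
time: 2.75
ee_pos: [0.551, -0.2364, 0.082]
ee_rot: [0.618, 0.786, -0.001, -0.001]
force: [-1.1, -0.5, 0.7]
gripper_width: 0.998
```

```bash
python3 - <<'E'
from h import *
to(.553,-.2385,.0,14); print(bot.observe()["force"])
E
```

```text
t 2.8 pos [ 0.551  -0.2364  0.082 ] toolx yaw 103.6 shift cm [-0.25  0.14  8.2 ] turn -0.3563877673346383
[-1.10201556 -0.51464829  0.66482712]
```

>>> carry_out --deltas "-1 -0.2 0.1 4 0;-1 0 0 3 0;-1 0 0 1.2 0;-1 0 0 0 0;1 0 0 0 0;1 0 0 0 0;1 0 0 0 0;1 0 0 0 0;1 0 0 0 0;1 0 0 0 0" --squeeze 40

```text
time: 3.75
ee_pos: [0.5531, -0.2383, 0.0007]
ee_rot: [0.618, 0.786, 0.0, 0.0]
force: [0.1, -0.6, -0.1]
gripper_width: 0.001
```

>>> carry_out --deltas "1 0 0 0 0;1 0 0 -4 0;1 0 0 -5 0;1 0 0 -5 0;1 0 0 -4 0;1 0 0 0 0"

```text
time: 4.35
ee_pos: [0.5577, -0.2393, 0.1869]
ee_rot: [0.618, 0.786, 0.002, 0.006]
force: [1.7, 0.3, -0.2]
gripper_width: -0.001
```

```bash
python3 - <<'E'
from h import *
to(.597,.016,.18,14); print(bot.observe()["gripper_width"])
im,d,cm=grab("wrist"); cv2.imwrite("pics/w2.png",im); np.savez("w2.npz",im=im,d=d,**cm)
E
```

```text
t 4.3 pos [ 0.5577 -0.2393  0.1869] toolx yaw 103.7 shift cm [23.88  9.85  0.69] turn -0.34926285632720067
-0.0006079584869891931
```

View pics/w2.png

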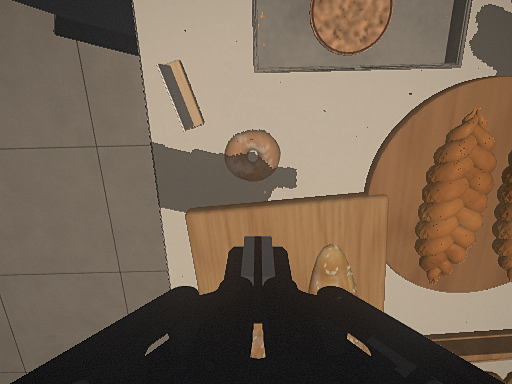

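The grasp missed: the gripper is fully shut and the ring lies at (253,155). I'll measure where it is now.

```bash
python3 - <<'E'
from h import *
z=np.load("w2.npz"); im=z["im"]; W=world(z["d"],z)
q=W[120:195,215:295].reshape(-1,3); q=q[(q[:,2]>.008)&(q[:,2]<.05)]; print(q.min(0),q.max(0),q.mean(0),len(q))
print("depth pts",W[135,253].round(4),W[155,237].round(4),W[120,215].round(4))
print("cam tip of fingers px",W[240:282:6,257].round(3))
q=W[q.shape[0]*0:60,255:460].reshape(-1,3)
lab=cv2.cvtColor(im,cv2.COLOR_BGR2LAB).astype(int); print(lab[140,240],lab[168,240],lab[120,240],lab[178,170])
blob((lab[...,1]>lab[120,240][1]+5)&(lab[...,0]<240),(240,145),z,.012)
im,d,cm=grab("top"); Wt=world(d,cm); np.savez("top1.npz",im=im,d=d,**cm); cv2.imwrite("pics/top1.png",cv2.resize(im[95:155,340:420],None,fx=8,fy=8))
q=Wt[108:140,358:392].reshape(-1,3);q=q[(q[:,2]>.012)&(q[:,2]<.05)];print(q.mean(0),q.min(0),q.max(0))
E
```

```text
[ 0.52174582 -0.26752285  0.00835739] [ 0.58417688 -0.20852005  0.02498813] [ 0.55266907 -0.23617392  0.01948565] 2153
depth pts [ 0.5485 -0.2142  0.018 ] [ 0.5364 -0.2385  0.0246] [ 5.036e-01 -2.106e-01  4.000e-04]
cam tip of fingers px [[ 0.554 -0.227  0.234]
 [ 0.554 -0.227  0.239]
 [ 0.554 -0.228  0.243]
 [ 0.554 -0.227  0.25 ]
 [ 0.554 -0.227  0.255]
 [ 0.554 -0.227  0.259]
 [ 0.554 -0.227  0.264]]
[165 134 146] [ 96 131 137] [182 130 141] [ 99 129 135]
lbl 9 ellipse 554.5 -230.1 axes 38.4 57.7 angle of 1st axis 96.5 rect [ 553.4 -226.7] [36.3 61.3] row/col [255. 148.]
[ 0.55568055 -0.24992004  0.02070536] [ 0.51851892 -0.31095614  0.01205916] [ 0.59702651 -0.20770038  0.03119633]
```

View pics/top1.png

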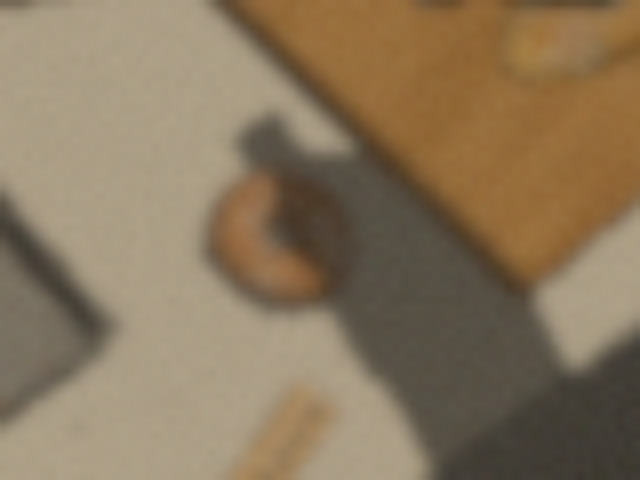

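The ring hasn't moved, so the fingers closed without catching it. I'll repeat the descent more slowly and look before closing.

>>> carry_out --deltas "-1 0 0.4 5 0;-1 0 0 5 0;-1 0 0 3 0;-1 0 0 0 0;-1 0 0 0 0;-1 0 0 0 0"

```text
time: 5.05
ee_pos: [0.558, -0.2374, 0.0517]
ee_rot: [0.618, 0.786, 0.0, 0.001]
force: [0.9, 0.3, 0.4]
gripper_width: 0.993
```

>>> carry_out --deltas "-1 0 0 3 0;-1 0 0 2 0;-1 0 0 0 0;-1 0 0 0 0"

```text
time: 5.45
ee_pos: [0.558, -0.2377, 0.0022]
ee_rot: [0.618, 0.786, 0.0, 0.001]
force: [-0.5, -0.2, 0.7]
gripper_width: 0.999
```

```bash
python3 - <<'E'
from h import *
to(.553,-.2385,.0,14); o=bot.observe();print(o["force"],o["gripper_width"])
im,d,cm=grab("side"); im2,_,_=grab("wrist")
cv2.imwrite("pics/s2.png",np.hstack([cv2.resize(im[200:320,220:380],(512,384)),im2])[:, :1024][:, ::1] if 0 else cv2.resize(np.vstack([cv2.resize(im[200:320,220:380],(512,384)),im2]),(400,600)))
E
```

```text
t 5.5 pos [ 0.558  -0.2377  0.0022] toolx yaw 103.7 shift cm [ 0.04 -0.51  0.22] turn -0.342610934581856
[-0.54649992 -0.19504429  0.71448976] 0.9989456064443889
```

View pics/s2.png

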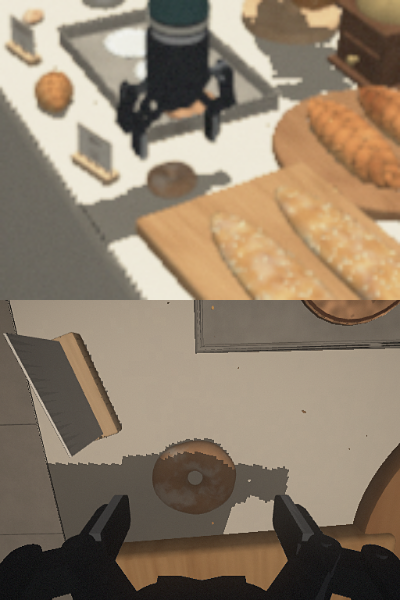

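The side view shows the fingertips well above the ring, although the TCP reads z = 0.002. I'll measure the real fingertip height from depth in both cameras.

```bash
python3 - <<'E'
from h import *
p,yaw,o=pose()
for n in("wrist","side"):
    im,d,cm=grab(n); W=world(d,cm)
    q=W[d>0]; c=im[d>0]
    m=(np.hypot(q[:,0]-p[0],q[:,1]-p[1])<.075)&(q[:,2]>.03)&(q[:,2]<.25)
    q=q[m]; a=np.radians(yaw)
    l=np.c_[(q[:,:2]-p[:2])@[np.cos(a),np.sin(a)],(q[:,:2]-p[:2])@[np.sin(a),-np.cos(a)],q[:,2]-p[2]]
    print(n,len(q))
    for s in(-1,1):
        f=l[(l[:,1]*s>.03)]
        if len(f):
            f=f[np.argsort(f[:,2])]; print(s,"lowest z %",np.percentile(f[:,2],[0,1,3,10]).round(3),"xy of lowest",f[:60].mean(0).round(3),"inner",np.abs(f[:150,1]).min().round(3))
E
```

```text
wrist 31807
-1 lowest z % [0.051 0.056 0.061 0.073] xy of lowest [ 0.002 -0.043  0.053] inner 0.042
1 lowest z % [0.051 0.056 0.061 0.072] xy of lowest [0.002 0.043 0.053] inner 0.042
side 1523
-1 lowest z % [0.05  0.059 0.066 0.086] xy of lowest [-0.008 -0.05   0.072] inner 0.032
1 lowest z % [0.053 0.056 0.058 0.069] xy of lowest [-0.005  0.046  0.07 ] inner 0.032
```

Both cameras agree: the open fingertips are 51 mm above the reported TCP instead of 13 mm. The reported TCP is therefore about 38 mm beyond the real tips along the tool's z, while sideways it is right. I'll aim with that correction, watch the force, and descend to a reported z of about −0.036.

>>> carry_out --deltas "-1 0 -0.5 1 0;-1 0 0 1.5 0;-1 0 0 1.2 0;-1 0 0 0 0"

```text
time: 6.05
ee_pos: [0.55, -0.2378, -0.0389]
ee_rot: [0.618, 0.786, -0.001, -0.002]
force: [-0.6, -0.3, 0.0]
gripper_width: 0.996
```

>>> carry_out --deltas "1 0 0 0 0;1 0 0 0 0;1 0 0 0 0;1 0 0 0 0;1 0 0 0 0"

```text
time: 6.55
ee_pos: [0.5524, -0.2384, -0.0356]
ee_rot: [0.618, 0.786, 0.0, 0.0]
force: [-0.7, 1.7, 5.8]
gripper_width: 0.702
```

>>> carry_out --deltas "1 0 0 -2 0;1 0 0 -4 0;1 0 0 -5 0;1 0 0 -5 0;1 4 1 -5 0;1 4 1 -3 0;1 4 1 0 0;1 1 0 0 0;1 0 0 0 0;1 0 0 0 0"

```text
time: 7.55
ee_pos: [0.5499, -0.1169, 0.191]
ee_rot: [0.618, 0.786, -0.001, -0.0]
force: [-0.5, -0.5, -1.5]
gripper_width: 0.695
```

```bash
python3 - <<'E'
from h import *
to(.599,.016,.18,14); print(bot.observe()["gripper_width"])
im,d,cm=grab("wrist"); cv2.imwrite("pics/w3.png",im); np.savez("w3.npz",im=im,d=d,**cm)
E
```

```text
t 7.5 pos [ 0.5499 -0.1169  0.191 ] toolx yaw 103.6 shift cm [11.77  7.9   1.1 ] turn -0.40531446257351433
0.6947728417927086
```

View pics/w3.png

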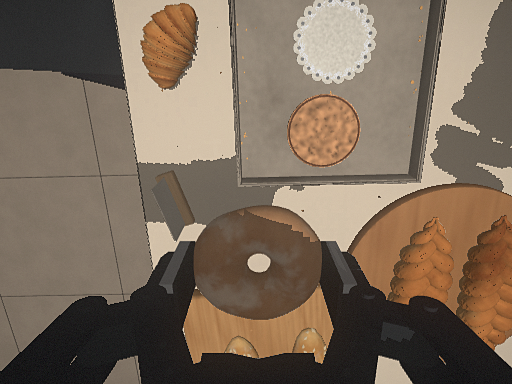

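The ring is held between the pads. The coaster is at (324,130), the middle doily at (334,42) and the croissant at (170,45). I'll fit these.

```bash
python3 - <<'E'
from h import *
z=np.load("w3.npz"); im=z["im"]; W=world(z["d"],z); hsv=cv2.cvtColor(im,cv2.COLOR_BGR2HSV)
print(hsv[130,310],hsv[45,335],hsv[110,270],hsv[40,170],hsv[100,200])
blob(hsv[...,1]>80,(324,130),z,.007)
v=hsv[...,2]>160; v[:,:250]=0; v[:,420:]=0; v[84:]=0
blob(v,(335,45),z,.005)
s=hsv[...,1]>95; s[:,:136]=0; s[100:]=0
blob(s,(170,45),z,.02)
p,yaw,o=pose(); a=np.radians(yaw)
q=W[205:320,190:325].reshape(-1,3); q=q[(q[:,2]>.2)]; 
l=np.c_[(q[:,:2]-p[:2])@[np.cos(a),np.sin(a)],(q[:,:2]-p[:2])@[np.sin(a),-np.cos(a)],q[:,2]-p[2]]
l=l[np.abs(l[:,1])<.025]; print("ring local",l.min(0),l.max(0),np.percentile(l[:,2],[5,50,95]), W[150,210],W[130,324])
E
```

```text
[ 13 123 207] [ 20  29 204] [ 15  47 141] [ 14 156 162] [ 17  51 213]
lbl 4 ellipse 615.3 -71.1 axes 82.2 82.5 angle of 1st axis 57.2 rect [615.8 -71.3] [83.  82.4] row/col [323. 130.]
lbl 1 ellipse 599.0 21.7 axes 81.2 85.0 angle of 1st axis 102.4 rect [599.4  19.9] [86.7 79.7] row/col [334.  39.]
lbl 1 ellipse 434.4 -22.8 axes 49.3 81.9 angle of 1st axis 170.2 rect [433.7 -24.3] [53.  81.7] row/col [169.  43.]
ring local [-0.0273978  -0.02499486  0.03849325] [0.08334966 0.02499031 0.18163592] [0.04721199 0.05601824 0.05869612] [ 4.93858711e-01 -1.23832596e-01  1.37438165e-04] [ 0.615555   -0.06910584  0.00837108]
```

>>> carry_out --deltas "1 2.5 1.6 0 0;1 2.5 1.6 0 0;1 2.5 1.6 0 0;1 2.5 1.6 0 0;1 2.3 1.6 0 0;1 0 0 0 0;1 0 0 0 0;1 0 0 0 0"

```text
time: 8.4
ee_pos: [0.5987, 0.0201, 0.1909]
ee_rot: [0.619, 0.785, -0.001, -0.0]
force: [-0.1, -0.5, -0.4]
gripper_width: 0.696
```

```bash
python3 - <<'E'
from h import *
to(.599,.022,-.031,10); print(bot.observe()["gripper_width"])
im,d,cm=grab("wrist"); cv2.imwrite("pics/w4.png",im); np.savez("w4.npz",im=im,d=d,**cm)
im,d,cm=grab("top"); cv2.imwrite("pics/t4.png",im); np.savez("t4.npz",im=im,d=d,**cm)
E
```

```text
t 8.4 pos [0.5987 0.0201 0.1909] toolx yaw 103.5 shift cm [ 0.18  0.07 22.19] turn 3.454878561207778
0.6962963131596784
```

View pics/w4.png

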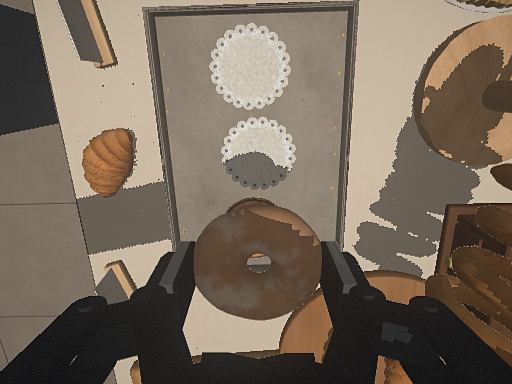

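Both doilies are now in full view: the middle one at about (258,153) and the far one at (250,66). I'll cast these onto z = 5 mm and compare with the top camera.

```bash
python3 - <<'E'
from h import *
z=np.load("w4.npz"); im=z["im"]; W=world(z["d"],z); hsv=cv2.cvtColor(im,cv2.COLOR_BGR2HSV)
m=(hsv[...,2]>165); m[:,:180]=0; m[:,320:]=0;m[112:]=0; m[:18]=0
blob(m,(250,66),z,.005)
ext=np.array([[258,116],[220,153],[297,153],[258,190]],float); print(plane(ext,z,.005).round(4), plane([[258.5,153]],z,.005), plane([[250.5,66]],z,.005))
s=hsv[...,1]>95; s[:,:70]=0; s[210:]=0; s[:,140:]=0; s[:115]=0
blob(s,(108,165),z,.02)
# local shape of ring
p,yaw,o=pose(); a=np.radians(yaw)
q=W[200:322,195:322].reshape(-1,3); q=q[(q[:,2]>p[2]+.035)&(q[:,2]<p[2]+.07)]
l=np.c_[(q[:,:2]-p[:2])@[np.cos(a),np.sin(a)],(q[:,:2]-p[:2])@[np.sin(a),-np.cos(a)],q[:,2]-p[2]]
l=l[np.abs(l[:,1])<.02]; print("ring local",l.min(0),l.max(0))
t=np.load("t4.npz"); h=cv2.cvtColor(t["im"],cv2.COLOR_BGR2HSV)
v=h[...,2]>155; v=v&(h[...,1]<40); v[:,:258]=0; v[:,322:]=0; v[:120]=0; v[180:]=0
blob(v,(277,156),t,.005)
c=h[...,1]>100; c[:,:300]=0;c[:,350:]=0;c[:105]=0;c[145:]=0; blob(c,(321,125),t,.007)
E
```

```text
lbl 1 ellipse 567.9 112.3 axes 83.9 84.1 angle of 1st axis 108.5 rect [567.8 112.2] [86.3 86.1] row/col [250.  66.]
[[ 0.5884  0.0651  0.005 ]
 [ 0.5551  0.0136  0.005 ]
 [ 0.6424  0.0345  0.005 ]
 [ 0.6088 -0.0203  0.005 ]] [[0.59878202 0.02409578 0.005     ]] [[0.56829813 0.11435263 0.005     ]]
lbl 1 ellipse 434.9 -22.4 axes 52.2 82.9 angle of 1st axis 166.6 rect [434.5 -20. ] [83.9 54.5] row/col [108. 160.]
ring local [-0.02821643 -0.0199995   0.03788085] [0.02844237 0.01999082 0.06057113]
lbl 2 ellipse 567.1 110.3 axes 78.5 79.8 angle of 1st axis 94.8 rect [567.7 110.7] [80.4 78.9] row/col [277. 156.]
lbl 2 ellipse 615.2 -74.1 axes 74.7 76.6 angle of 1st axis 151.1 rect [615.8 -74.7] [75.2 73.9] row/col [322. 125.]
```

>>> carry_out --deltas "1 0.2 0.1 5 0;1 0 0 5 0;1 0 0 5 0;1 0 0 4 0;1 0 0 0 0;1 0 0 0 0"

```text
time: 9.1
ee_pos: [0.5995, 0.0245, 0.0018]
ee_rot: [0.618, 0.786, -0.0, -0.0]
force: [-0.6, 0.5, 0.8]
gripper_width: 0.698
```

```bash
python3 - <<'E'
from h import *
to(.599,.0225,-.031,10)
E
```

```text
t 9.1 pos [0.5995 0.0245 0.0018] toolx yaw 103.6 shift cm [-0.18 -0.1   3.28] turn 3.6010840137491016
```

>>> carry_out --deltas "1 -0.2 -0.1 1 0;1 0 0 1 0;1 0 0 0.6 0;1 0 0 0.5 0;1 0 0 0 0;1 0 0 0 0"

```text
time: 9.7
ee_pos: [0.5991, 0.0233, -0.0293]
ee_rot: [0.618, 0.786, 0.0, 0.0]
force: [0.1, 0.5, -0.2]
gripper_width: 0.695
```

>>> carry_out --deltas "-1 0 0 0 0;-1 0 0 0 0;-1 0 0 0 0;-1 0 0 0 0;-1 0 0 -4 0;-1 0 0 -5 0;-1 0 0 -5 0;-1 0 0 -5 0;-1 0 0 -3 0;-1 0 0 0 0"

```text
time: 10.7
ee_pos: [0.6029, 0.0239, 0.1962]
ee_rot: [0.618, 0.786, 0.004, 0.004]
force: [0.9, 0.1, -0.2]
gripper_width: 1.0
```

```bash
python3 - <<'E'
from h import *
to(.4345,-.0215,.06,-11)
for n in("top",):
    im,d,cm=grab(n); W=world(d,cm); q=W[110:165,270:330].reshape(-1,3); q=q[(q[:,2]>.016)&(q[:,2]<.04)&(abs(q[:,0]-.6)<.045)&(abs(q[:,1]-.022)<.045)]; print(n,len(q),q.mean(0),q.min(0),q.max(0))
E
```

```text
t 10.7 pos [0.6029 0.0239 0.1962] toolx yaw 103.6 shift cm [ -0.44 -17.43  13.62] turn 24.64539080874478
top 236 [0.59485346 0.0239417  0.02522781] [ 0.5665673  -0.00599054  0.01641215] [0.62580763 0.05234492 0.03535432]
```

Ring placed at about (0.597, 0.024), which matches the doily. Croissant next.

>>> carry_out --deltas "-1 -0.1 -4.4 0 0;-1 -0.1 -4.4 0 0;-1 -0.1 -4.4 0 0;-1 -0.1 -4.2 0 0;-1 0 0 2 8.2;-1 0 0 3 8.2;-1 0 0 4 8.2;-1 0 0 3 0;-1 0 0 0 0;-1 0 0 0 0"

```text
time: 11.75
ee_pos: [0.4297, -0.0217, 0.07]
ee_rot: [0.771, 0.637, -0.001, -0.001]
force: [0.3, -0.3, 0.3]
gripper_width: 0.998
```

```bash
python3 - <<'E'
from h import *
to(.4345,-.0215,-.034,-11); print(bot.observe()["q"].round(2))
im,d,cm=grab("wrist"); cv2.imwrite("pics/w5.png",im); np.savez("w5.npz",im=im,d=d,**cm)
E
```

```text
t 11.8 pos [ 0.4297 -0.0217  0.07  ] toolx yaw 79.1 shift cm [ 0.12  0.47 10.4 ] turn 0.10693894189125785
[ 0.16  0.46 -0.27  2.34  0.33  0.38 -0.59]
```

View pics/w5.png

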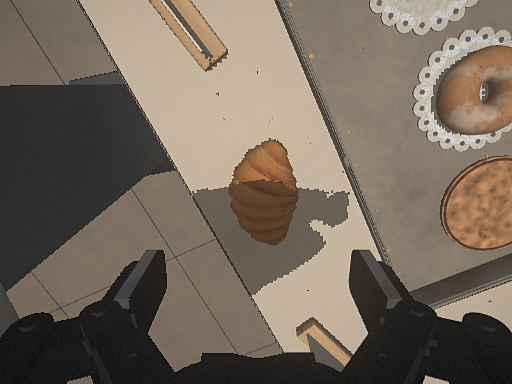

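The ring sits on the middle doily. The croissant at (265,190) is aligned with the tool and slightly right of the jaw centre line (u≈257), which agrees with the 0.47 cm shift in y. I'll go down.

>>> carry_out --deltas "-1 0.1 0.5 4 0;-1 0 0 4 0;-1 0 0 2.2 0;-1 0 0 0 0;-1 0 0 0 0"

```text
time: 12.3
ee_pos: [0.4369, -0.0218, -0.0303]
ee_rot: [0.771, 0.636, 0.001, 0.0]
force: [-0.5, -0.2, 0.1]
gripper_width: 1.002
```

>>> carry_out --deltas "1 0 0 0 0;1 0 0 0 0;1 0 0 0 0;1 0 0 0 0;1 0 0 0 0;1 0 0 0 0" --squeeze 30

```text
time: 12.9
ee_pos: [0.4368, -0.022, -0.0296]
ee_rot: [0.771, 0.636, 0.001, 0.001]
force: [-1.4, 0.3, 12.9]
gripper_width: 0.608
```

>>> carry_out --deltas "1 0 0 -3 0;1 0 0 -5 0;1 0 0 -5 0;1 0 0 -5 0;1 0 0 -3 0;1 0 0 0 0;1 0 0 0 0"

```text
time: 13.6
ee_pos: [0.4359, -0.0224, 0.1795]
ee_rot: [0.772, 0.636, 0.0, 0.001]
force: [0.1, 0.0, 0.0]
gripper_width: 0.604
```

```bash
python3 - <<'E'
from h import *
to(.568,.1125,.18,12); print(bot.observe()["gripper_width"])
E
```

```text
t 13.6 pos [ 0.4359 -0.0224  0.1795] toolx yaw 79.0 shift cm [15.76 10.4  -0.05] turn -22.985514930004513
0.6044975777855524
```

>>> carry_out --deltas "1 3.9 2.6 0 0;1 3.9 2.6 0 0;1 4 2.6 0 0;1 4 2.6 0 0;1 0 0 3 -7.7;1 0 0 4 -7.7;1 0 0 4 -7.6;1 0 0 4 0;1 0 0 0 0;1 0 0 0 0"

```text
time: 14.6
ee_pos: [0.5664, 0.1134, 0.0273]
ee_rot: [0.629, 0.778, -0.002, -0.001]
force: [0.4, 0.2, 0.3]
gripper_width: 0.609
```

```bash
python3 - <<'E'
from h import *
to(.568,.1125,-.025,12); print(bot.observe()["gripper_width"])
im,d,cm=grab("wrist"); cv2.imwrite("pics/w6.png",im); np.savez("w6.npz",im=im,d=d,**cm)
E
```

```text
t 14.6 pos [0.5664 0.1134 0.0273] toolx yaw 102.1 shift cm [-0.12  0.14  5.23] turn 0.09148148817159552
0.6092074747188022
```

View pics/w6.png

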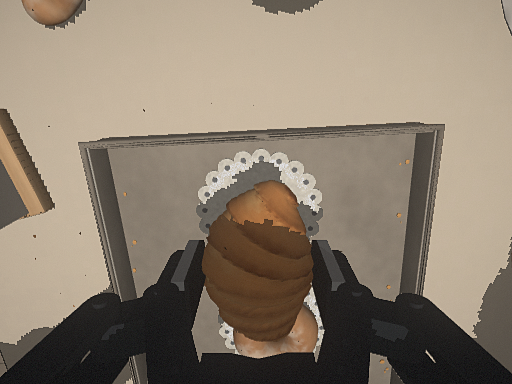

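The croissant is held over the far doily, centred between the pads, and the ring is clear behind it at (290,335). Setting it down.

>>> carry_out --deltas "1 -0.1 0.1 2 0;1 0 0 2 0;1 0 0 1 0;1 0 0 0.4 0;1 0 0 0 0;1 0 0 0 0"

```text
time: 15.25
ee_pos: [0.5704, 0.1132, -0.024]
ee_rot: [0.629, 0.777, 0.001, 0.001]
force: [0.8, 0.4, 1.8]
gripper_width: 0.608
```

>>> carry_out --deltas "-1 0 0 0 0;-1 0 0 0 0;-1 0 0 0 0;-1 0 0 0 0;-1 0 0 -4 0;-1 0 0 -5 0;-1 0 0 -5 0;-1 0 0 -5 0;-1 0 0 -3 0;-1 0 0 0 0"

```text
time: 16.25
ee_pos: [0.5727, 0.1142, 0.1998]
ee_rot: [0.629, 0.777, 0.004, 0.003]
force: [0.3, 0.1, 0.3]
gripper_width: 1.005
```

```bash
python3 - <<'E'
from h import *
to(.426,.222,.07,-27)
z=np.load("w6.npz");W=world(z["d"],z); im=z["im"]; h=cv2.cvtColor(im,cv2.COLOR_BGR2HSV)
im,d,cm=grab("wrist"); cv2.imwrite("pics/w7.png",im); np.savez("w7.npz",im=im,d=d,**cm)
W=world(d,cm); q=W[d>0]; m=(q[:,2]>.006)&(q[:,2]<.03)&(np.hypot(q[:,0]-.426,q[:,1]-.222)<.06); q=q[m].astype(np.float32)
print(len(q),q.mean(0),q.max(0)); r=cv2.minAreaRect(q[:,:2]*1000); print(r); print(cv2.fitEllipse(cv2.convexHull(q[:,:2]*1000)))
E
```

```text
t 16.2 pos [0.5727 0.1142 0.1998] toolx yaw 102.0 shift cm [ 13.6  -12.1   12.98] turn 39.04550096713683
1203 [0.43030855 0.22167462 0.01114713] [0.44681385 0.24415296 0.01652667]
((429.40423583984375, 221.79608154296875), (47.12611389160156, 31.949111938476562), 60.53599166870117)
((429.099609375, 221.75714111328125), (32.032318115234375, 47.43316650390625), 153.93785095214844)
```

View pics/w7.png

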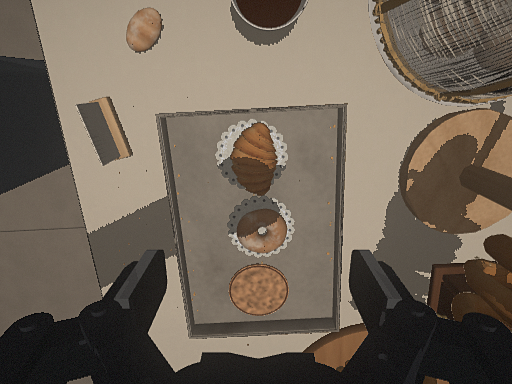

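The croissant and ring are centred on their doilies. The biscuit is at (0.429, 0.222) with its width axis at about −28°. I'll fetch it now.

>>> carry_out --deltas "-1 3.4 -2.9 0 0;-1 3.4 -2.9 0 0;-1 3.4 -3 0 0;-1 3.3 -3 0 0;-1 0 0 2 8;-1 0 0 3 8;-1 0 0 4 8;-1 0 0 4 8;-1 0 0 0 8;-1 0 0 0 0"

```text
time: 17.3
ee_pos: [0.4234, 0.2189, 0.0622]
ee_rot: [0.857, 0.516, -0.003, 0.0]
force: [-0.1, 0.7, -0.2]
gripper_width: 1.0
```

```bash
python3 - <<'E'
from h import *
to(.4293,.2218,-.033,-28)
im,d,cm=grab("wrist"); W=world(d,cm); q=W[d>0]; m=(q[:,2]>.005)&(q[:,2]<.025)&(np.hypot(q[:,0]-.429,q[:,1]-.222)<.05); q=q[m].astype(np.float32)
print(len(q),q.mean(0),cv2.minAreaRect(q[:,:2]*1000),cv2.fitEllipse(cv2.convexHull(q[:,:2]*1000)))
E
```

```text
t 17.3 pos [0.4234 0.2189 0.0622] toolx yaw 62.1 shift cm [0.54 0.39 9.52] turn 0.11553659709495889
1888 [0.42963883 0.2235776  0.01102839] ((428.7401428222656, 222.3276824951172), (47.17571258544922, 31.279747009277344), 64.09246826171875) ((428.93072509765625, 221.9835662841797), (31.829181671142578, 47.08744430541992), 153.8565216064453)
```

>>> carry_out --deltas "-1 0.5 0.4 4 0;-1 0 0 4 0;-1 0 0 1.8 0;-1 0 0 0 0;-1 0 0 0 0;1 0 0 0 0;1 0 0 0 0;1 0 0 0 0;1 0 0 0 0;1 0 0 0 0"

```text
time: 18.35
ee_pos: [0.4321, 0.2228, -0.0324]
ee_rot: [0.857, 0.515, 0.001, 0.0]
force: [0.2, 0.2, 6.7]
gripper_width: 0.328
```

>>> carry_out --deltas "1 0 0 0 0;1 0 0 -3 0;1 0 0 -5 0;1 0 0 -5 0;1 0 0 -5 0;1 0 0 -3 0;1 0 0 0 0;1 0 0 0 0"

```text
time: 19.15
ee_pos: [0.4317, 0.2223, 0.1772]
ee_rot: [0.857, 0.515, 0.001, 0.0]
force: [-0.4, -1.1, 0.1]
gripper_width: 0.328
```

```bash
python3 - <<'E'
from h import *
to(.599,.0225,.18,12); print(bot.observe()["gripper_width"])
im,d,cm=grab("top"); W=world(d,cm); q=W[110:165,270:330].reshape(-1,3); q=q[(q[:,2]>.014)&(q[:,2]<.045)&(np.hypot(q[:,0]-.599,q[:,1]-.0225)<.045)]; print(len(q),q.mean(0),q.min(0),q.max(0))
z=np.load("w7.npz"); W=world(z["d"],z); q=W[200:265,220:305].reshape(-1,3);q=q[(q[:,2]>.014)&(q[:,2]<.045)&(np.hypot(q[:,0]-.599,q[:,1]-.0225)<.045)].astype(np.float32); print("ring wrist",len(q),q.mean(0),cv2.minEnclosingCircle(q[:,:2]*1000))
E
```

```text
t 19.1 pos [0.4317 0.2223 0.1772] toolx yaw 62.0 shift cm [-9.8  24.14 -0.28] turn -39.96273530180517
0.3281182520386951<stdin>:3: RuntimeWarning: Mean of empty slice.
  ret = um.true_divide(
Traceback (most recent call last):
ValueError: zero-size array to reduction operation minimum which has no identity
```

>>> carry_out --deltas "1 -1.6 4 0 0;1 -1.6 4 0 0;1 -1.6 4 0 0;1 -1.7 4 0 0;1 -1.7 4 0 0;1 -1.6 4.1 0 0;1 0 0 0 -8;1 0 0 0 -8;1 0 0 0 -8;1 0 0 0 -8"

```text
time: 20.2
ee_pos: [0.5968, 0.0229, 0.1738]
ee_rot: [0.679, 0.734, -0.002, -0.002]
force: [-0.4, 0.3, 0.5]
gripper_width: 0.325
```

>>> carry_out --deltas "1 0 0 3 -8;1 0 0 3 0;1 0 0 3 0;1 0 0 0 0;1 0 0 0 0"

```text
time: 20.7
ee_pos: [0.5971, 0.0234, 0.085]
ee_rot: [0.629, 0.778, -0.001, -0.002]
force: [-0.2, 0.8, -0.3]
gripper_width: 0.327
```

```bash
python3 - <<'E'
from h import *
z=np.load("w7.npz"); W=world(z["d"],z); q=W[195:265,220:305].reshape(-1,3);q=q[(q[:,2]>.014)&(q[:,2]<.045)&(np.hypot(q[:,0]-.599,q[:,1]-.0225)<.045)].astype(np.float32); c=cv2.minEnclosingCircle(q[:,:2]*1000); print("ring wrist",len(q),q.mean(0),c,q.min(0),q.max(0))
to(.599,.0225,-.003,12); print(bot.observe()["gripper_width"])
im,d,cm=grab("wrist"); cv2.imwrite("pics/w8.png",im)
E
```

```text
ring wrist 1676 [0.5983526  0.02676689 0.02446108] ((599.2224731445312, 23.04418182373047), 32.014957427978516) [ 0.5679735  -0.00506752  0.01412293] [0.6294964  0.05302952 0.03056271]
t 20.7 pos [0.5971 0.0234 0.085 ] toolx yaw 102.1 shift cm [-0.12  0.16  8.8 ] turn 0.10414234356720442
0.3274743979433684
```

View pics/w8.png

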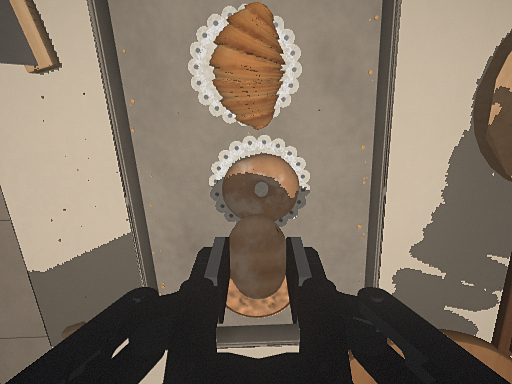

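The biscuit is held level above the ring, which I measure at (0.599, 0.023). Lowering it.

>>> carry_out --deltas "1 0 0.2 3 0;1 0 0 3 0;1 0 0 1.6 0;1 0 0 0.6 0;1 0 0 0.6 0;1 0 0 0 0;1 0 0 0 0"

```text
time: 21.45
ee_pos: [0.6014, 0.0238, -0.0004]
ee_rot: [0.629, 0.777, 0.001, 0.001]
force: [0.5, 0.1, 0.3]
gripper_width: 0.325
```

```bash
python3 - <<'E'
from h import *
to(.599,.023,-.0044,12); o=bot.observe(); print(o["gripper_width"],o["force"])
E
```

```text
t 21.4 pos [ 6.014e-01  2.380e-02 -4.000e-04] toolx yaw 102.1 shift cm [-0.03 -0.25  0.4 ] turn 0.059717392329460495
0.32520014784869283 [0.53890439 0.10939503 0.27254221]
```

>>> carry_out --deltas "1 0 -0.2 0.3 0;1 0 0 0 0;1 0 0 0 0;-1 0 0 0 0;-1 0 0 0 0;-1 0 0 0 0;-1 0 0 0 0;-1 0 0 0 0;-1 0 0 -4 0;-1 0 0 -5 0"

```text
time: 22.45
ee_pos: [0.5962, 0.0228, 0.0844]
ee_rot: [0.629, 0.778, -0.002, -0.002]
force: [1.5, 0.1, -0.0]
gripper_width: 0.999
```

>>> carry_out --deltas "-1 0 0 -5 0;-1 0 0 -5 0;-1 4 0 0 0;-1 4 0 0 0;-1 0 0 0 0;-1 0 0 0 0"

```text
time: 23.05
ee_pos: [0.5813, 0.1027, 0.1859]
ee_rot: [0.628, 0.778, -0.0, 0.0]
force: [-0.1, -0.8, -1.0]
gripper_width: 0.997
```

```bash
python3 - <<'E'
from h import *
to(.551,.275,.1,12)
im,d,cm=grab("wrist"); cv2.imwrite("pics/w9.png",im); np.savez("w9.npz",im=im,d=d,**cm)
W=world(d,cm); q=W[d>0]; m=(q[:,2]>.045)&(q[:,2]<.075)&(np.hypot(q[:,0]-.551,q[:,1]-.275)<.06); q=q[m].astype(np.float32)
if len(q): print("cup",len(q),q.mean(0),q.max(0),cv2.minEnclosingCircle(q[:,:2]*1000))
E
```

```text
t 23.1 pos [0.5813 0.1027 0.1859] toolx yaw 102.2 shift cm [17.48  0.69  8.59] turn 0.24686556427836592
cup 192 [0.55666995 0.24436338 0.05885477] [0.5785513  0.25614497 0.06292477] ((556.20361328125, 249.31048583984375), 22.866588592529297)
```

View pics/w9.png

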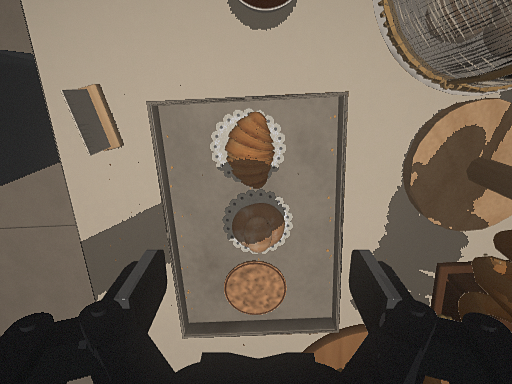

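The biscuit lies on the ring, in shadow at (258,222), and the cup is just leaving the frame at the top. I'll check the biscuit by depth and step closer to the cup.

>>> carry_out --deltas "-1 4 0 0 0;-1 3 0 0 0;-1 0 0 0 0;-1 0 0 0 0"

```text
time: 23.5
ee_pos: [0.5674, 0.1688, 0.1852]
ee_rot: [0.629, 0.777, -0.001, 0.0]
force: [0.3, -0.3, 0.4]
gripper_width: 0.998
```

```bash
python3 - <<'E'
from h import *
z=np.load("w9.npz"); W=world(z["d"],z); q=W[z["d"]>0]; q=q[(np.hypot(q[:,0]-.599,q[:,1]-.023)<.045)].astype(np.float32)
b=q[(q[:,2]>.034)&(q[:,2]<.06)]; print("biscuit",len(b),b.mean(0),b.max(0),cv2.minAreaRect(b[:,:2]*1000)); r=q[(q[:,2]>.014)&(q[:,2]<.034)]; print("ring",cv2.minEnclosingCircle(r[:,:2]*1000))
im,d,cm=grab("wrist"); W=world(d,cm); q=W[d>0]; m=(q[:,2]>.055)&(q[:,2]<.075)&(np.hypot(q[:,0]-.551,q[:,1]-.275)<.06); q=q[m].astype(np.float32)
print("cup",len(q),q.mean(0),q.max(0),cv2.minEnclosingCircle(q[:,:2]*1000),cv2.fitEllipse(cv2.convexHull(q[:,:2]*1000)))
to(.551,.275,.07,12)
E
```

```text
biscuit 798 [0.598574   0.02337583 0.03895898] [0.61522305 0.04395361 0.0433403 ] ((599.0648193359375, 21.334976196289062), (31.10090446472168, 46.119407653808594), 12.621328353881836)
ring ((599.235595703125, 24.195911407470703), 31.653182983398438)
cup 972 [0.54970896 0.28117272 0.05962701] [0.58646077 0.31338358 0.06351166] ((550.1321411132812, 276.9861145019531), 36.489078521728516) ((550.1498413085938, 276.8770446777344), (72.50038146972656, 72.54353332519531), 19.89845848083496)
t 23.6 pos [0.5677 0.1676 0.1851] toolx yaw 101.9 shift cm [10.85  0.59 11.51] turn -0.06785411378336903
```

Biscuit and ring centres agree within 3 mm. The cup is at (0.550, 0.277) with a 72.5 mm rim, matching the given 73 mm. I'll approach it above rim height.

>>> carry_out --deltas "-1 3.7 0.2 3 0;-1 3.7 0.2 4 0;-1 3.7 0.1 4 0;-1 0 0 4 0;-1 0 0 0 0;-1 0 0 0 0;-1 0 0 0 0;-1 0 0 0 0"

```text
time: 24.35
ee_pos: [0.5522, 0.2727, 0.0445]
ee_rot: [0.63, 0.777, 0.002, 0.001]
force: [-0.1, -0.5, 0.1]
gripper_width: 1.002
```

```bash
python3 - <<'E'
from h import *
to(.5501,.277,-.031,12)
E
```

```text
t 24.4 pos [0.5522 0.2727 0.0445] toolx yaw 101.9 shift cm [ 0.46 -0.11  7.55] turn -0.08497336798367883
```

>>> carry_out --deltas "-1 0.4 -0.1 0 0;-1 0 0 0 0;-1 0 0 1 0;-1 0 0 1 0;-1 0 0 0 0;-1 0 0 0 0"

```text
time: 24.95
ee_pos: [0.5476, 0.2768, 0.0214]
ee_rot: [0.629, 0.778, -0.001, -0.0]
force: [0.3, 0.0, 0.5]
gripper_width: 1.002
```

```bash
python3 - <<'E'
from h import *
to(.5501,.277,-.031,12)
E
```

```text
t 24.9 pos [0.5476 0.2768 0.0214] toolx yaw 102.1 shift cm [-0.03  0.25  5.24] turn 0.07319972664173235
```

>>> carry_out --deltas "-1 0 0.1 0.3 0;-1 0 0 1 0;-1 0 0 1 0;-1 0 0 1 0;-1 0 0 1 0;-1 0 0 0.8 0;-1 0 0 0 0;-1 0 0 0 0"

```text
time: 25.75
ee_pos: [0.549, 0.2774, -0.029]
ee_rot: [0.629, 0.778, -0.0, -0.0]
force: [-0.5, -1.0, 0.4]
gripper_width: 1.001
```

```bash
python3 - <<'E'
from h import *
to(.5501,.277,-.031,12); print(bot.observe()["force"])
im,d,cm=grab("wrist"); W=world(d,cm); q=W[d>0]; m=(q[:,2]>.055)&(q[:,2]<.068)&(np.hypot(q[:,0]-.551,q[:,1]-.275)<.043)
q=q[m].astype(np.float32); print("cup",len(q),cv2.minEnclosingCircle(q[:,:2]*1000),q.max(0),q.min(0))
E
```

```text
t 25.8 pos [ 0.549   0.2774 -0.029 ] toolx yaw 102.1 shift cm [-0.06  0.09  0.2 ] turn 0.06813249658981135
[-0.52925159 -0.96848027  0.44489793]
cup 4257 ((553.5121459960938, 277.5392150878906), 39.77501678466797) [0.59194356 0.31375352 0.06257249] [0.5137448  0.25063327 0.05500211]
```

Centred over the cup with no contact force. I'll close on it and lift a little first.

>>> carry_out --deltas "1 0 0 0 0;1 0 0 0 0;1 0 0 0 0;1 0 0 0 0;1 0 0 0 0" --squeeze 40

```text
time: 26.3
ee_pos: [0.5496, 0.2777, -0.0277]
ee_rot: [0.629, 0.777, 0.001, 0.0]
force: [-1.9, -1.1, 6.2]
gripper_width: 0.811
```

>>> carry_out --deltas "1 0 0 -1 0;1 0 0 -2 0;1 0 0 -2 0;1 0 0 -2 0;1 0 0 -2 0;1 0 0 -2 0;1 0 0 -1 0;1 0 0 0 0;1 0 0 0 0"

```text
time: 27.2
ee_pos: [0.5488, 0.2768, 0.0909]
ee_rot: [0.629, 0.777, -0.0, -0.0]
force: [-0.5, -0.1, -1.4]
gripper_width: 0.812
```

```bash
python3 - <<'E'
from h import *
to(.6153,-.0711,.085,12); p,yaw,o=pose(); print(o["gripper_width"],o["force"])
im,d,cm=grab("wrist"); W=world(d,cm); q=W[d>0]; a=np.radians(yaw)
l=np.c_[(q[:,:2]-p[:2])@[np.cos(a),np.sin(a)],(q[:,:2]-p[:2])@[np.sin(a),-np.cos(a)],q[:,2]-p[2]]
l=l[(np.abs(l[:,1])<.025)&(l[:,0]>-.045)&(l[:,0]<.045)&(l[:,2]>.06)&(l[:,2]<.11)].astype(np.float32)
print(len(l),l.min(0),l.max(0),np.percentile(l[:,2],[5,50,95]))
for x0 in(-.03,-.015,0,.015,.03): s=l[np.abs(l[:,0]-x0)<.004]; print(x0,len(s),s[:,2].max() if len(s) else 0)
E
```

```text
t 27.2 pos [0.5488 0.2768 0.0909] toolx yaw 102.0 shift cm [-35.41  -0.76   0.59] turn 0.04635504606162044
0.8124900742644249 [-0.47491758 -0.1115637  -1.35209957]
16265 [-0.0345638  -0.02499642  0.06009951] [0.03621162 0.02499931 0.10998169] [0.06697138 0.06806923 0.08765163]
-0.03 1344 0.0745396
-0.015 1753 0.069629215
0 1924 0.06945586
0.015 2036 0.109981224
0.03 2410 0.09007833
```

>>> carry_out --deltas "1 -1 0 0 0;1 -2 -0.1 0 0;1 -3 -0.1 0 0;1 -3.5 -0.1 0 0;1 -3.5 -0.1 0 0;1 -3.5 -0.1 0 0;1 -3.5 -0.1 0 0;1 -3.5 -0.1 0 0;1 -3.5 0 0 0;1 -3.5 -0.1 0 0"

```text
time: 28.25
ee_pos: [0.6044, -0.0251, 0.0903]
ee_rot: [0.629, 0.777, -0.001, -0.001]
force: [0.3, 0.0, -2.0]
gripper_width: 0.815
```

>>> carry_out --deltas "1 -3 0 0 0;1 -1.3 0 0 0;1 -0.6 0 0 0;1 0 0 0 0;1 0 0 0 0;1 0 0 0 0"

```text
time: 28.85
ee_pos: [0.6151, -0.0679, 0.0915]
ee_rot: [0.628, 0.779, 0.0, -0.0]
force: [0.5, -0.1, -0.5]
gripper_width: 0.814
```

```bash
python3 - <<'E'
from h import *
to(.6153,-.0711,-.021,12); p,yaw,o=pose(); print(o["gripper_width"],o["force"])
im,d,cm=grab("wrist"); W=world(d,cm); q=W[d>0]
for n,c,lo,hi,r in(("biscuit",(.599,.023),.034,.06,.03),("ring",(.599,.023),.012,.034,.045),("cro",(.57,.1125),.012,.06,.055)):
    b=q[(np.hypot(q[:,0]-c[0],q[:,1]-c[1])<r)&(q[:,2]>lo)&(q[:,2]<hi)].astype(np.float32)
    if len(b)>9: print(n,len(b),b.max(0),cv2.minAreaRect(b[:,:2]*1000))
E
```

```text
t 28.9 pos [ 0.6151 -0.0679  0.0915] toolx yaw 102.3 shift cm [-0.31 -0.05 11.25] turn 0.2570133743763563
0.8135315130054244 [ 0.53232827 -0.12526847 -0.52970363]
biscuit 2566 [0.61543494 0.0438891  0.04347563] ((599.0497436523438, 20.446334838867188), (31.37364959716797, 47.2829704284668), 13.671710014343262)
ring 2968 [0.6306617  0.05251282 0.03399121] ((599.5243530273438, 22.39488983154297), (62.72740936279297, 58.02420425415039), 11.372098922729492)
```

>>> carry_out --deltas "1 -0.3 0 2 0;1 0 0 3 0;1 0 0 2.5 0;1 0 0 1.5 0;1 0 0 0.7 0;1 0 0 0.5 0;1 0 0 0.4 0;1 0 0 0 0;1 0 0 0 0"

```text
time: 29.8
ee_pos: [0.6165, -0.0735, -0.014]
ee_rot: [0.629, 0.777, 0.0, 0.001]
force: [-0.3, -0.6, -1.0]
gripper_width: 0.813
```

```bash
python3 - <<'E'
from h import *
to(.6153,-.0711,-.021,12); p,yaw,o=pose(); print(o["gripper_width"],o["force"])
E
```

```text
t 29.8 pos [ 0.6165 -0.0735 -0.014 ] toolx yaw 102.1 shift cm [ 0.26 -0.07  0.7 ] turn 0.05563603045089849
0.8128993739207127 [-0.3330816  -0.64001331 -1.01350584]
```

>>> carry_out --deltas "1 0.2 0 0.2 0;1 0 0 0.2 0;1 0 0 0.2 0;1 0 0 0 0;1 0 0 0 0"

```text
time: 30.3
ee_pos: [0.6157, -0.0714, -0.0203]
ee_rot: [0.629, 0.777, 0.0, 0.0]
force: [-0.6, 0.1, 3.0]
gripper_width: 0.813
```

```bash
python3 - <<'E'
from h import *
to(.6153,-.0711,-.021,12); p,yaw,o=pose(); print(o["gripper_width"],o["force"])
E
```

```text
t 30.3 pos [ 0.6157 -0.0714 -0.0203] toolx yaw 102.1 shift cm [ 0.04 -0.03  0.07] turn 0.0603020486053083
0.8132323920270806 [-0.62149117  0.06206489  3.01780777]
```

Contact on the coaster at 3 N. Releasing, then straight up, slowly until clear of the rim.

>>> carry_out --deltas "-1 0 0 0 0;-1 0 0 0 0;-1 0 0 0 0;-1 0 0 0 0;-1 0 0 -1 0;-1 0 0 -2 0;-1 0 0 -2 0;-1 0 0 -2 0;-1 0 0 -3 0;-1 0 0 -4 0"

```text
time: 31.3
ee_pos: [0.614, -0.0716, 0.1197]
ee_rot: [0.629, 0.778, -0.001, -0.001]
force: [1.5, -0.7, -0.2]
gripper_width: 1.001
```

>>> carry_out --deltas "-1 0 0 -5 0;-1 0 0 -4 0;-1 -3 0 0 0;-1 -4 0 0 0;-1 -4 0 0 0;-1 -1 0 0 0;-1 0 0 0 0;-1 0 0 0 0"

```text
time: 32.1
ee_pos: [0.6403, -0.1868, 0.2096]
ee_rot: [0.628, 0.778, 0.001, -0.001]
force: [0.3, 0.4, 0.9]
gripper_width: 1.0
```

```bash
python3 - <<'E'
from h import *
p,yaw,o=pose(); print(o["time"],p,o["gripper_width"],o["force"])
im,d,cm=grab("wrist"); cv2.imwrite("pics/w10.png",im); W=world(d,cm); q=W[d>0]
for n,c,lo,hi,r in(("cup",(.6153,-.0711),.05,.08,.05),("biscuit",(.599,.023),.034,.06,.03),("ring",(.599,.023),.012,.034,.045),("cro",(.57,.1125),.012,.06,.055)):
    b=q[(np.hypot(q[:,0]-c[0],q[:,1]-c[1])<r)&(q[:,2]>lo)&(q[:,2]<hi)].astype(np.float32)
    if len(b)>9: print(n,len(b),b.max(0).round(4),cv2.minAreaRect(b[:,:2]*1000),np.round(cv2.minEnclosingCircle(b[:,:2]*1000)[0],1))
im,d,cm=grab("top"); W=world(d,cm); q=W[d>0]
for n,c in(("L",(.4,.111)),("R",(.465,-.19))):
    b=q[(np.hypot(q[:,0]-c[0],q[:,1]-c[1])<.055)&(q[:,2]>.008)]; print("card",n,len(b),b.mean(0),b.max(0))
E
```

```text
32.1 [ 0.64029848 -0.18679565  0.20956465] 0.9998786153662099 [0.29847019 0.41496329 0.88786583]
cup 1568 [ 0.6523 -0.0361  0.071 ] ((616.3170166015625, -72.49036407470703), (72.39730072021484, 71.46102905273438), 13.271231651306152) [616.2 -71.7]
card L 152 [0.39916738 0.11110134 0.02053709] [0.44078597 0.15610736 0.06274681]
card R 2450 [ 0.45876043 -0.18349093  0.65853874] [ 0.51872123 -0.15437762  0.752213  ]
```

View pics/w10.png

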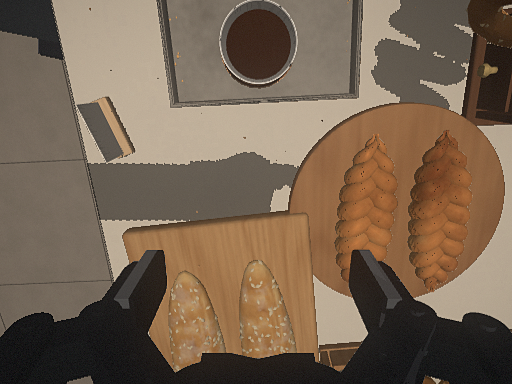

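The cup stands upright at (258,42), within about 2 mm of the coaster centre, and the right card is still standing. One last numeric check of croissant, ring and biscuit, then I'll hand in.

```bash
python3 - <<'E'
from h import *
z=np.load("w9.npz"); W=world(z["d"],z); q=W[z["d"]>0]
b=q[(np.hypot(q[:,0]-.568,q[:,1]-.1125)<.055)&(q[:,2]>.012)&(q[:,2]<.06)].astype(np.float32); print("croissant w9",b.max(0),cv2.minAreaRect(b[:,:2]*1000))
im,d,cm=grab("side"); W=world(d,cm); q=W[d>0]
for n,c,lo,hi,r in(("biscuit",(.599,.023),.034,.06,.03),("ring",(.599,.023),.014,.034,.045),("cro",(.57,.1125),.012,.06,.05)):
    b=q[(np.hypot(q[:,0]-c[0],q[:,1]-c[1])<r)&(q[:,2]>lo)&(q[:,2]<hi)].astype(np.float32)
    print(n,len(b),b.mean(0) if len(b) else "",b.max(0) if len(b) else "")
bot.close_job()
E
```

```text
croissant w9 [0.59698194 0.16744633 0.04680566] ((569.7628173828125, 119.00886535644531), (53.756202697753906, 97.09342956542969), 5.073054313659668)
biscuit 36 [0.59700173 0.01660085 0.03813279] [0.61348486 0.03547935 0.04141019]
ring 60 [0.5845737  0.00760749 0.02366933] [0.62236935 0.03669839 0.03375505]
cro 167 [0.569495   0.09323078 0.03074332] [0.5958702  0.16102439 0.04475233]
the job is handed in; nothing more can be done
```

The breakfast layout is done and handed in at about 32 s of the 104 s allowed. I have no verdict, as the hand-in reports none.

| Piece | Last measured offset | Allowed | Basis |
|---|---|---|---|
| Cup | about 1–2 mm from the coaster centre, upright | 12 mm | close-up after release |
| Ring cookie | about 1–2 mm from the middle doily centre | 13 mm | close-up after release |
| Biscuit | about 2–3 mm from the ring centre, top about 43 mm above the counter | 13 mm | close-up after release |
| Croissant | about 2–3 mm from the far doily centre, right way up | 15 mm | where it was released, and a close-up picture |

**Failed or disagreeing checks:**
- **Missed grasp:** The first grasp of the ring closed on nothing. The cameras showed the real fingertips about 38 mm behind the reported TCP along the tool's z, and I corrected for that in every later move.
- **Croissant:** My last depth check put its centre about 7 mm off and its length at 97 mm instead of 86 mm. I think the tray rim got into that measurement, but I did not re-measure it. Even if it is right, 7 mm is inside the limit.
- **Coaster:** The top camera put its centre about 3 mm away from the wrist camera's position. I used the wrist camera.
- **Price cards:** The left card measured unmoved. The arm hid the right card from the top camera, so I only saw it standing in the last wrist picture and did not measure it.

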